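# Slide a saddle caddy over the nose of a drying bar and home to its upright

## Task

Hang the metal saddle caddy over the wooden drying bar to drip dry: slide it along the worktop, between the things standing there, and on over the bar's low free end, so that it rides up and sits astride the bar, pushed home against the upright, level, with its feet clear of the worktop. Push it, do not pick it up or tip it over, and leave everything else where it stands.

Things in the scene. Friction and masses are not known exactly. Their poses are not given: they have to be found in the camera images.
- caddy: Loose aluminium saddle caddy, 0.26 to 0.49 kg, 110 mm long (x), 100 wide (y), 70 high; both ends alike. Origin: middle of the plane of its feet, z up. Two skirts, 5 mm thick, run along its whole length, inner faces at y = +-28 mm (gap 56), ending in feet turned out to y = +-45 mm, 4 mm thick; the ends between the skirts are open. Friction on the worktop 0.5 to 0.7. Too wide to grip.
- caddy_top (a point): Middle of the caddy's tray floor, its upper face, 52 mm above the feet (underside 46 mm); same axes. A 5 mm thick rim stands round the floor, up to 70 mm above the feet; inside the rim the tray is 100 mm (x) by 90 mm (y). Fingertips lowered into the tray can drag the caddy by its rim; it can also be pushed from outside.
- drying_bar: Fixed wooden bar carried by an upright at its far end only. Origin: on the worktop below the tip of the free end (nose); x level along the bar to the upright, z up. Bar 30 mm wide, 14 thick; upper face 40 mm high at x = 0, climbing straight to 56 mm at x = 70 mm, then level. Free below. A caddy slid on rides up, pitches up to 10 degrees, its front end rising 20 mm, then settles level, feet 10 mm up.
- bar_ramp_top (a point): Top of the bar's slope, where its upper face becomes level: 70 mm from the nose tip, 56 mm above the worktop. Same axes as the bar.
- bar_home (a point): Where the bar's upper face meets the face of the upright, 175 mm from the nose tip, 56 mm high. Upright 64 mm wide, 86 mm high, on a 90 mm wide, 8 mm thick foot plate. With the caddy home its front end touches the upright, so its middle is 55 mm before this point.
- cable_near (a point): Point of a fixed low black mains cable, about 20 mm high, that lies in a loop on the worktop and hems the caddy's way on the far right. Its near stretch runs straight from (x, y) = (-35, -30) mm from here through this point to (+35, +25) mm, then on to (+115, +25) mm, world axes; the loop lies beyond.
- worktop_edge (a point): Corner of the worktop's front edge, nearest the middle of the robot. From here the edge runs straight to the right and towards the robot, along (x, y) = (-200, -350) mm, world axes; the caddy starts beyond that edge, on the worktop.
- spice_jar_mid (a point): Middle (half height) of a loose spice jar with a red cap, 45 mm across, 106 mm high. It, the tin and the egg cup stand in three spots (beside the bar's nose on the robot's side, to the right of the caddy, beyond the bar), which one where varies.
- tin_mid (a point): Middle (half height) of a loose food tin, 57 mm across, 72 mm high.
- egg_cup_mid (a point): Middle (half height) of a loose egg cup, 48 mm across, 51 mm high.
- mug_mid (a point): Middle (half height) of a loose white mug, 64 by 91 mm with its handle, 51 mm high, left of the bar.
- candle_mid (a point): Middle (half height) of a loose small candle in a metal cup, 38 mm across, 16 mm high, far left. Beyond it and left of the upright, about x 0.37 to 0.80, y 0.10 to 0.53 m, stands a fixed plate rack 210 mm high with a board leaning in it up to 445 mm (x 0.50 to 0.75, y 0.20 to 0.40 m): keep the arm clear of both.

How it is judged:
By the outcome, as a careful person would: the job done as asked, in the order asked, and still so for the second after the job is handed in, with the robot touching nothing.
It also fails if it takes over 51 s, if anything falls off the work surface, if the arm or the gripper's body presses on something with over 40 N, if the wrist force passes 120 N, or if a joint passes its speed limit or range.

## Robot

A 6-joint arm with a two-finger parallel gripper is mounted at the origin on a cart in front of the work surface, level with it; the furniture and walls round the work are solid. World frame = base frame: x ahead of the robot, y to its left, z up, the work surface at z = 0. Lengths are in m, angles in rad, forces in N, time in s.
With the tool pointing down it reaches from about 0.3 to 0.825 m from the base axis. Payload 5.4 kg.
Tool frame: the origin (TCP) lies midway between the tips of the shut fingers; the grasp point (between the pads) lies 19 mm behind it; z points along the fingers, y is the direction in which the jaws open and shut (so a half turn about z gives the same grasp; the last joint's range is limited). The gripper opens to 92 mm and grips with 3 to 60 N. Pads are 20 mm wide; open, the fingers measure 128 mm over their backs; the gripper's body (75 mm by 189 mm) begins 69 mm behind the grasp point.
Start: joints at [1.079, 0.158, 1.597, -0, 1.386, -0.21], TCP at [0.16, 0.552, 0.183] pointing down, gripper open.
Joint ranges: [-2.91, 2.91], [-0.94, 2.29], [0.18, 2.7], [-1.29, 4.43], [0.17, 2.64], [-3, 3]. Speed limits (rad/s): [2.57, 2.57, 3.14, 3.14, 3.14, 3.14].

## Interface

Orientations are given as a 3x3 rotation matrix whose columns are the frame's x, y, z axes.
In Python, from bench import * gives the robot as it stands.
- The arm moves only by the tool servo_tool, never from a script. Its argument "rows" is a list of rows, each a list of 5 numbers: the opening, from 0 (shut) to 1 (fully open), then the shift along the tool's x, y, z normalised to -1 to 1, where 1 is 0.12 m, then the turn about the tool's z normalised to -1 to 1, where 1 is pi/2 rad. A call has 1 to 10 rows; each row is the pose to reach, as a shift and turn from the pose measured when the call began, along the tool's axes at that moment; what a row does not reach only later rows make up. A row lasts 1/8 s, in which the tool goes at most 62.5 mm and 10.7 degrees, less where a joint would pass 70% of its speed; a pose out of reach is approached as far as the arm can. A call with a number of a shift or a turn outside -1 to 1 is refused whole. A call with a gripper value outside its range is refused whole. The fingers move at their own pace and stop on an object; "squeeze" is the grip in N (left out, the last holds). Time passes only in rows, so rows that repeat a pose let the fingers close. It gives the time, the measured TCP pose, the force and the opening at its end, in the units of the state.
- state(): the state, without advancing time (a new reading comes with each control period).
- get_image(name): name is "side" or "top" or "wrist"; returns the picture (384x512x3 uint8, red, green, blue); there is no depth.
- calibration(name): a dict with "intrinsics" (3x3 intrinsics, pixels), "R" (3x3) and "t" (3): a world point X has camera coordinates R X + t; the wrist camera has in their place "T_tool_cam" (4x4, takes a point from camera to tool coordinates, whose origin is the TCP and whose axes are the flange's). Camera axes: x right, y down, z forward; pixel columns grow to the right and rows downward; lengths in m; the calibration is good to about 2 mm. The wrist camera is an equidistant fisheye: a pixel r from the principal point sees the ray r / f radians off the axis. A picture is of the moment at which its call begins: read the wrist's pose just before it. calibration takes no time and is no camera call.
- hand_in(): hands the job in, once; it reports no verdict.
The state is a dict: "clock": time; "joint_positions": joint angles; "dq": joint speeds; "joint_torque": joint torques, N m; "eef_pos": TCP position; "eef_rot": TCP orientation; "ft_force": force on the tool from outside, world axes, zero at the start; "ft_torque": the same for the moment, N m; "opening": finger opening in m.
Only numpy, scipy, OpenCV 4.12 (cv2) and the standard library are available. Lean on these libraries where they do the work, as an engineer would, in place of code of your own. Each camera call takes 0.05 s, during which the arm holds its last target. There are 200 camera calls.

## Working session

There is one attempt and no reset: what is moved stays moved. The work goes in short steps, Python scripts to look and compute and a tool call to move; the robot and the scene stay as the last step left them, time stands still between calls to the robot, and variables do not carry over. Pictures are saved under pics/ and viewed, about 8 in all and at most 12, crops included, and the job is handed in when it is done.

Besides the shell and the picture viewer there is one more tool, called after "Request:" as name([rows], argument=value, ...), one row to a line, values as JSON. servo_tool: Moves the arm, as the interface text tells. Scaled input: -1 to 1 covers 0.12 m each way for a shift and pi/2 rad each way for a turn. Its arguments: {"type":"object","properties":{"rows":{"type":"array"},"squeeze":{"type":"number"}},"required":["rows"]}

```bash
mkdir -p pics
python3 - <<'E'
from bench import *
import cv2, numpy as np
s=state(); print(s['clock'],s['eef_pos'],np.round(s['eef_rot'],3).tolist(),s['opening'])
for n in ('top','side'):
    im=get_image(n); cv2.imwrite(f'pics/{n}0.png',cv2.cvtColor(im,cv2.COLOR_RGB2BGR))
    c=calibration(n); print(n,{k:np.round(v,3).tolist() for k,v in c.items()})
c=calibration('wrist');print({k:np.round(v,3).tolist() for k,v in c.items()})
a=cv2.imread('pics/top0.png');cv2.imwrite('pics/top0b.png',cv2.resize(a,(800,600),interpolation=cv2.INTER_CUBIC))
a=cv2.imread('pics/side0.png');cv2.imwrite('pics/side0b.png',cv2.resize(a,(800,600),interpolation=cv2.INTER_CUBIC))
E
```

```text
0.0 [0.15959802 0.55170105 0.18221381] [[-0.961, 0.278, -0.001], [0.278, 0.961, -0.002], [0.0, -0.002, -1.0]] 0.09192178437184369
top {'intrinsics': [[381.123, 0.0, 256.032], [0.0, 381.123, 193.659], [0.0, 0.0, 1.0]], 'R': [[0.011, -0.999, 0.034], [-0.982, -0.017, -0.188], [0.189, -0.031, -0.982]], 't': [-0.143, 0.494, 0.989]}
side {'intrinsics': [[415.485, 0.0, 249.988], [0.0, 415.485, 193.663], [0.0, 0.0, 1.0]], 'R': [[-1.0, -0.024, 0.007], [-0.02, 0.597, -0.802], [0.015, -0.802, -0.598]], 't': [0.515, 0.131, 1.119]}
{'intrinsics': [[297.319, 0.0, 255.184], [0.0, 297.319, 190.441], [0.0, 0.0, 1.0]], 'T_tool_cam': [[0.001, -0.972, -0.237, 0.067], [1.0, 0.001, 0.0, 0.0], [0.0, -0.237, 0.972, -0.202], [0.0, 0.0, 0.0, 1.0]]}
```

View pics/top0b.png

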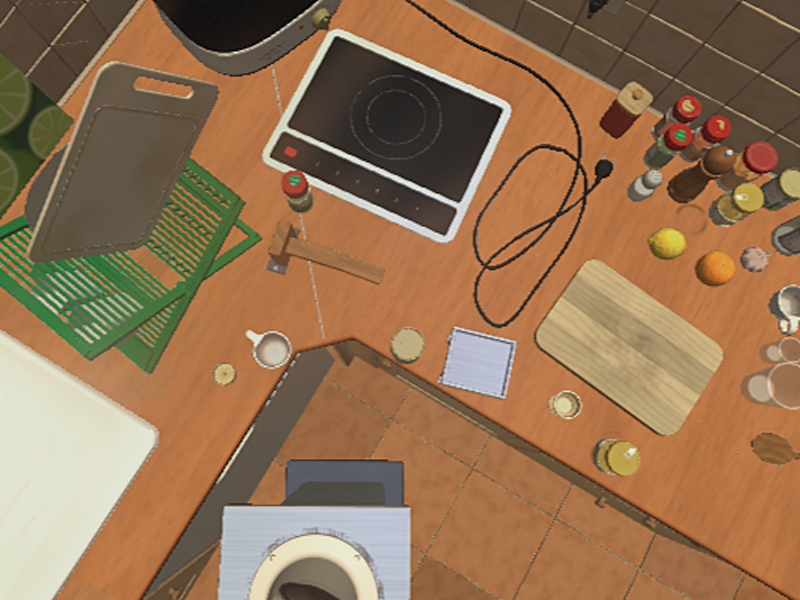

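View pics/side0b.png

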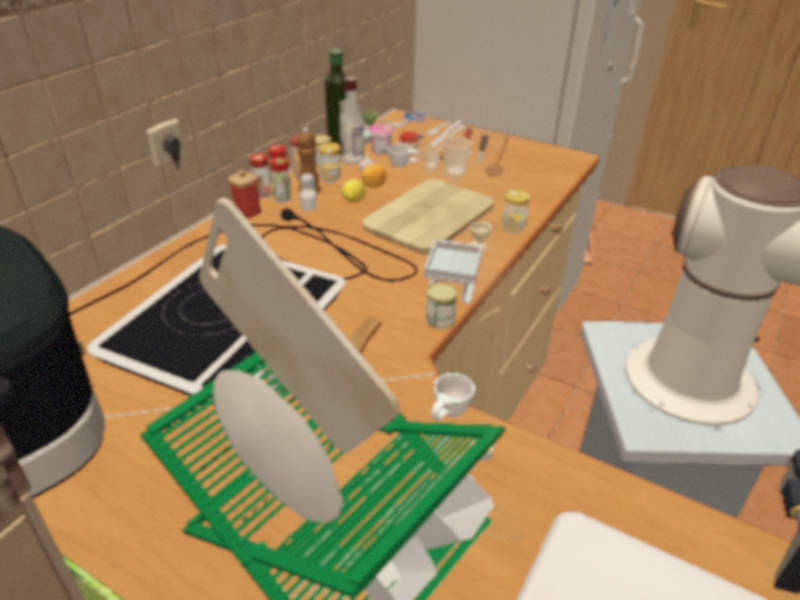

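The top view (800-px scale) shows the caddy at (478,362), the tin at (408,345), the egg cup at (565,404), the jar at (295,190) and the mug at (270,348). The bar's nose is at (382,273) and the upright at (280,250). The near tip of the cable loop is at (500,325).

```bash
cat > h.py <<'E'
from bench import *
import cv2, numpy as np
def ray(n,uv):
    c=calibration(n);K=np.array(c['intrinsics']);R=np.array(c['R']);t=np.array(c['t'])
    return -R.T@t, R.T@np.linalg.solve(K,[uv[0],uv[1],1.])
def onplane(n,uv,z):
    o,d=ray(n,uv); return o+d*(z-o[2])/d[2]
def proj(n,X):
    c=calibration(n);p=np.array(c['intrinsics'])@(np.array(c['R'])@np.array(X)+np.array(c['t']));return p[:2]/p[2]
E
python3 - <<'E'
from h import *
a=cv2.imread('pics/top0.png')
cv2.imwrite('pics/crop1.png',cv2.resize(a[130:270,160:350],None,fx=4,fy=4,interpolation=cv2.INTER_CUBIC))
hsv=cv2.cvtColor(a,cv2.COLOR_BGR2HSV)
m=cv2.inRange(hsv,(100,10,130),(135,90,255)); m[:, :270]=0;m[:,345:]=0;m[:195]=0;m[265:]=0
cs=max(cv2.findContours(m,0,2)[0],key=cv2.contourArea)
r=cv2.minAreaRect(cs);b=cv2.boxPoints(r);print(r,b.tolist())
for p in b: print(onplane('top',p,.07).round(3))
E
```

```text
((305.53558349609375, 231.2685546875), (43.640743255615234, 36.9896125793457), 13.495734214782715) [[280.00152587890625, 244.16038513183594], [288.6339111328125, 208.19215393066406], [331.06964111328125, 218.37672424316406], [322.437255859375, 254.34495544433594]]
[ 0.359 -0.2    0.07 ]
[ 0.454 -0.223  0.07 ]
[ 0.428 -0.336  0.07 ]
[ 0.334 -0.31   0.07 ]
```

View pics/crop1.png

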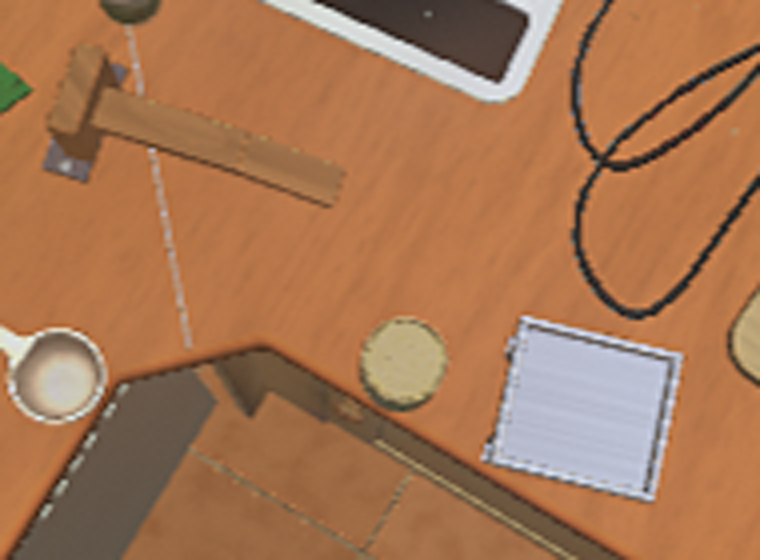

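Run:
```python
from h import *
np.set_printoptions(suppress=True)
f=lambda c,z: onplane('top',(160+c[0]/4-.375,130+c[1]/4-.375),z).round(4)
print('cam',ray('top',(0,0))[0].round(3))
P={'rimFL':((525,318),.07),'rimFR':((682,352),.07),'rimBR':((654,498),.07),'rimBL':((497,458),.07),
'barfar_up':((118,90),.056),'barfar_nose':((345,170),.04),'barnear_up':((95,118),.056),'barnear_nose':((334,199),.04),'barkinkfar':((253,135),.056),
'uprL':((52,130),.086),'uprT':((78,45),.086),'uprR':((105,55),.086),'uprRB':((83,137),.086),
'tin':((404,360),.072),'tinL':((361,360),.072),'tinR':((447,360),.072),'tinT':((404,318),.072),'tinB':((404,403),.072),
'cabletip':((637,315),.01),'cab1':((600,295),.01),'cab2':((582,262),.01),'cab3':((577,230),.01),'cab4':((580,205),.01),'cab5':((577,100),.01),
'edgecorner':((263,347),0),'edge2':((620,555),0),'mug':((58,372),.05),'hob':((495,100),.0)}
for k,(c,z) in P.items(): print(k,f(c,z))
for k,uv,z in (('egg',(565/1.5625,404/1.5625),.051),('jar',(295/1.5625,182/1.5625),.106),('candle',(224/1.5625,373/1.5625),.016),('jar2',(617/1.5625,455/1.5625),.07)): print(k,onplane('top',uv,z).round(3))
```

```text
cam [ 0.3   -0.104  1.069]
rimFL [ 0.4515 -0.2287  0.07  ]
rimFR [ 0.4303 -0.3331  0.07  ]
rimBR [ 0.3343 -0.3123  0.07  ]
rimBL [ 0.3589 -0.2098  0.07  ]
barfar_up [0.6074 0.0491 0.056 ]
barfar_nose [ 0.5579 -0.1077  0.04  ]
barnear_up [0.5872 0.0639 0.056 ]
barnear_nose [ 0.5371 -0.1004  0.04  ]
barkinkfar [ 0.5774 -0.0443  0.056 ]
uprL [0.5699 0.0868 0.086 ]
uprT [0.6291 0.0726 0.086 ]
uprR [0.6225 0.0543 0.086 ]
uprRB [0.5655 0.0662 0.086 ]
tin [ 0.422  -0.1484  0.072 ]
tinL [ 0.4216 -0.1201  0.072 ]
tinR [ 0.4224 -0.1767  0.072 ]
tinT [ 0.4499 -0.1482  0.072 ]
tinB [ 0.3937 -0.1486  0.072 ]
cabletip [ 0.464  -0.3156  0.01  ]
cab1 [ 0.4779 -0.2895  0.01  ]
cab2 [ 0.5014 -0.2771  0.01  ]
cab3 [ 0.5246 -0.2738  0.01  ]
cab4 [ 0.5429 -0.2762  0.01  ]
cab5 [ 0.6209 -0.275   0.01  ]
edgecorner [ 0.4386 -0.0522  0.    ]
edge2 [ 0.2975 -0.3023  0.    ]
mug [0.4132 0.0812 0.05  ]
hob [ 0.6227 -0.2165  0.    ]
egg [ 0.325 -0.419  0.051]
jar [0.691 0.047 0.106]
candle [0.372 0.168 0.016]
jar2 [ 0.242 -0.496  0.07 ]
```

The caddy's middle is near (0.394,-0.271), heading 77°. The bar nose is near (0.546,-0.104), heading about 74°. The gap between tin and cable only fits the caddy if it is turned to about 40°. I'll bring the arm over first, then look closely.

Request:
servo_tool([
  [0.5, -0.35, -0.33, -0.4, 0],
  [0.5, -0.71, -0.66, -0.5, 0],
  [0.5, -0.71, -0.66, -0.5, 0],
])

```text
clock: 0.48
eef_pos: [0.2213, 0.4507, 0.2438]
eef_rot: [[-0.96, 0.281, 0.001], [0.281, 0.96, 0.0], [-0.001, 0.0, -1.0]]
ft_force: [-0.4, -0.0, -0.8]
opening: 0.064
```

Request:
servo_tool([
  [0.5, -0.35, -0.33, 0, 0],
  [0.5, -0.71, -0.66, 0, 0],
  [0.5, -0.71, -0.66, 0, 0],
])

```text
clock: 0.85
eef_pos: [0.2819, 0.3487, 0.2432]
eef_rot: [[-0.958, 0.286, 0.001], [0.286, 0.958, -0.001], [-0.001, -0.001, -1.0]]
ft_force: [-0.3, 0.3, 0.5]
opening: 0.0458
```

Request:
servo_tool([
  [0.5, -0.24, -0.45, 0, 0],
  [0.5, -0.47, -0.89, 0, 0],
  [0.5, -0.47, -0.89, 0, 0],
])

```text
clock: 1.23
eef_pos: [0.3059, 0.2286, 0.2429]
eef_rot: [[-0.957, 0.291, 0.0], [0.291, 0.957, -0.001], [-0.0, -0.001, -1.0]]
ft_force: [1.2, -0.2, -0.3]
opening: 0.0459
```

Request:
servo_tool([
  [0.5, -0.24, -0.45, 0, 0],
  [0.5, -0.47, -0.89, 0, 0],
  [0.5, -0.47, -0.89, 0, 0],
])

```text
clock: 1.6
eef_pos: [0.3296, 0.1083, 0.2428]
eef_rot: [[-0.955, 0.297, -0.0], [0.297, 0.955, -0.0], [-0.0, -0.0, -1.0]]
ft_force: [0.5, 0.6, 0.2]
opening: 0.0458
```

Request:
servo_tool([
  [0.5, -0.17, -0.28, -0.1, 0.1],
  [0.5, -0.33, -0.57, -0.2, 0.2],
  [0.5, -0.5, -0.85, -0.3, 0.3],
  [0.5, -0.5, -0.85, -0.3, 0.3],
])

```text
clock: 2.1
eef_pos: [0.3577, -0.0062, 0.2793]
eef_rot: [[-0.716, 0.698, 0.001], [0.698, 0.716, 0.0], [-0.0, 0.001, -1.0]]
ft_force: [0.3, 0.9, -1.0]
opening: 0.0461
```

Request:
servo_tool([
  [0.5, -0.28, -0.18, 0, 0.11],
  [0.5, -0.55, -0.35, 0, 0.22],
  [0.5, -0.83, -0.53, 0, 0.32],
  [0.5, -0.83, -0.53, 0, 0.32],
])

```text
clock: 2.6
eef_pos: [0.3855, -0.12, 0.2783]
eef_rot: [[-0.293, 0.956, -0.001], [0.956, 0.293, 0.003], [0.003, -0.0, -1.0]]
ft_force: [0.4, 0.5, 0.0]
opening: 0.046
```

Request:
servo_tool([
  [0.5, -0.3, -0.02, 0, 0.11],
  [0.5, -0.6, -0.05, 0, 0.22],
  [0.5, -0.9, -0.07, 0, 0.32],
  [0.5, -0.9, -0.07, 0, 0.32],
  [0.5, -0.9, -0.07, 0, 0.32],
])

```text
clock: 3.22
eef_pos: [0.4097, -0.2232, 0.2777]
eef_rot: [[0.199, 0.98, -0.001], [0.98, -0.199, 0.004], [0.004, -0.002, -1.0]]
ft_force: [-0.3, 0.0, -0.4]
opening: 0.0457
```

```bash
cat >> h.py <<'E'
def wray(uv,s):
    c=calibration('wrist');K=np.array(c['intrinsics']);T=np.array(c['T_tool_cam'])
    d=np.array([uv[0]-K[0,2],uv[1]-K[1,2]]);r=np.hypot(*d);th=r/K[0,0]
    v=np.array([*(d/max(r,1e-9)*np.sin(th)),np.cos(th)])
    R=np.array(s['eef_rot']);p=np.array(s['eef_pos'])
    return R@T[:3,3]+p, R@T[:3,:3]@v
def won(uv,z,s):
    o,d=wray(uv,s);return o+d*(z-o[2])/d[2]
E
python3 - <<'E'
from h import *
import pickle
s=state();im=get_image('wrist');pickle.dump({k:np.array(v) for k,v in s.items()},open('s1.pkl','wb'))
print(s['clock'],s['eef_pos'],np.round(s['eef_rot'],3).tolist(),s['joint_positions'])
a=cv2.cvtColor(im,cv2.COLOR_RGB2BGR);cv2.imwrite('pics/w1.png',a);cv2.imwrite('pics/w1b.png',cv2.resize(a,(800,600),interpolation=cv2.INTER_CUBIC))
E
```

```text
3.225 [ 0.40971688 -0.22319838  0.27768206] [[0.199, 0.98, -0.001], [0.98, -0.199, 0.004], [0.004, -0.002, -1.0]] [-0.76040305 -0.17509574  1.74382289  0.00215616  1.5765793  -0.56052186]
```

View pics/w1b.png

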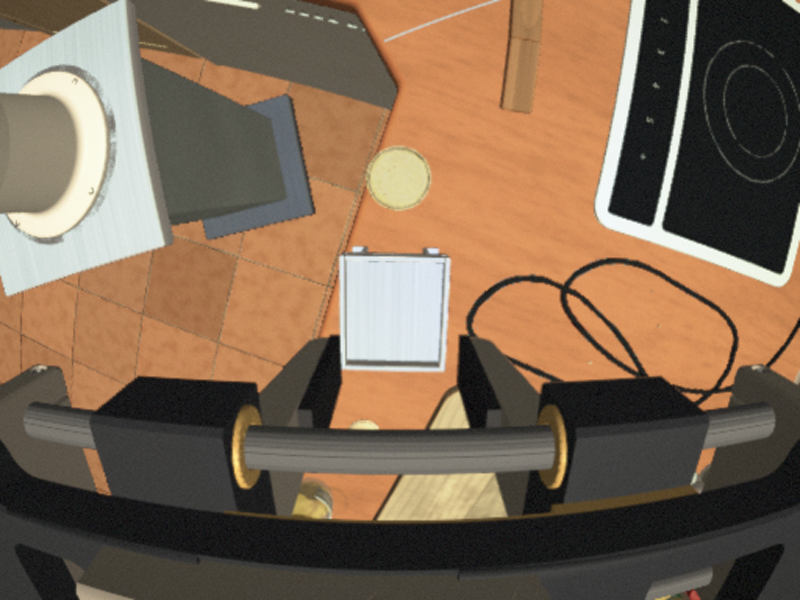

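The wrist view (800-px scale) has the caddy rim corners at (340,255), (450,256), (445,370) and (341,368). The tin is at (399,178), the bar nose at (502,110)-(531,112), and the cable's nearest bulge at (469,315)-(500,282).

Run:
```python
from h import *
import pickle
s=pickle.load(open('s1.pkl','rb'))
P={'FL':((340,255),.07),'FR':((450,256),.07),'BR':((445,370),.07),'BL':((341,369),.07),'tin':((399,178),.072),'tinL':((367,178),.072),'tinR':((432,178),.072),'tinT':((399,146),.072),'tinB':((399,211),.072),
'noseL':((502,110),.04),'noseR':((531,112),.04),'upL':((511,20),.056),'upR':((541,20),.056),
'c1':((500,358),.015),'c2':((478,338),.015),'c3':((469,318),.015),'c4':((477,298),.015),'c5':((500,282),.015),'c6':((525,277),.015),'c7':((560,285),.015),'edge':((395,90),0),'edge2':((318,335),0)}
for k,(p,z) in P.items(): print(k,won((p[0]/1.5625,p[1]/1.5625),z,s).round(4))
```

```text
FL [ 0.3578 -0.2063  0.07  ]
FR [ 0.4541 -0.2266  0.07  ]
BR [ 0.4309 -0.3335  0.07  ]
BL [ 0.3337 -0.3131  0.07  ]
tin [ 0.423 -0.15   0.072]
tinL [ 0.3957 -0.1443  0.072 ]
tinR [ 0.4512 -0.1554  0.072 ]
tinT [ 0.4285 -0.1223  0.072 ]
tinB [ 0.4173 -0.1784  0.072 ]
noseL [ 0.5323 -0.1019  0.04  ]
noseR [ 0.5606 -0.1076  0.04  ]
upL [ 0.5567 -0.0169  0.056 ]
upR [ 0.5865 -0.0195  0.056 ]
c1 [ 0.4934 -0.3559  0.015 ]
c2 [ 0.4728 -0.328   0.015 ]
c3 [ 0.4668 -0.3041  0.015 ]
c4 [ 0.4785 -0.2845  0.015 ]
c5 [ 0.5051 -0.2724  0.015 ]
c6 [ 0.5324 -0.2723  0.015 ]
c7 [ 0.5699 -0.2883  0.015 ]
edge [ 0.4373 -0.057   0.    ]
edge2 [ 0.3028 -0.2956  0.    ]
```

```bash
cat > path.py <<'E'
import numpy as np
from scipy.optimize import differential_evolution as DE
tin=np.array([.4232,-.150]);cab=np.array([[.495,-.356],[.473,-.328],[.466,-.304],[.4785,-.2845],[.505,-.272],[.60,-.27]])
cp=np.concatenate([np.linspace(a,b,8) for a,b in zip(cab[:-1],cab[1:])])
ed=np.array([.4373,-.0522]);nrm=np.array([.868,-.496])
sd=lambda q,h:np.linalg.norm(np.maximum(np.abs(q)-h,0),axis=-1)+np.minimum((np.abs(q)-h).max(-1),0)
def clr(s):
    u=np.array([np.cos(s[2]),np.sin(s[2])]);w=np.array([u[1],-u[0]]);L=lambda X:np.stack([(X-s[:2])@u,(X-s[:2])@w],-1)
    t=sd(L(tin),np.array([.055,.05]))-.0285; c=sd(L(cp),np.array([.055,.045])).min()-.006
    e=min((s[:2]+a*.055*u+b*.045*w-ed)@nrm for a in(1,-1) for b in(1,-1))
    return t,c,e
S=np.array([.3941,-.2699,np.radians(77.5)]);G=np.array([.5339,-.148,np.radians(73.7)])
def path(v):
    W=[S,*np.reshape(v,(-1,3)),G]
    return np.concatenate([np.linspace(a,b,12) for a,b in zip(W[:-1],W[1:])])
def cost(v):
    P=path(v);c=np.array([clr(s) for s in P]);m=min(c[:,0].min(),c[8:,1].min(),(c[:,2]+.005).min()+.0)
    return -min(m,.02)*1000+20*np.abs(np.diff(P[:,2])).sum()*.1+ 5*np.linalg.norm(np.diff(P[:,:2],axis=0),axis=1).sum()
if __name__=='__main__':
    b=[(.38,.46),(-.29,-.2),(.3,1.6),(.42,.52),(-.25,-.16),(.3,1.6)]
    r=DE(cost,b,maxiter=120,popsize=10,seed=1);print(r.fun)
    for s in [S,*r.x.reshape(-1,3),G]: print(s[:2].round(4),np.degrees(s[2]).round(1))
    for s in path(r.x)[::2]: print(s[:2].round(3),np.degrees(s[2]).round(), (1000*np.array(clr(s))).round(1))
E
timeout 300 python3 path.py
```

```text
-3.361060074403862
[ 0.3941 -0.2699] 77.5
[ 0.4024 -0.2568] 26.5
[ 0.5124 -0.2019] 26.5
[ 0.5339 -0.148 ] 73.7
[ 0.394 -0.27 ] 78.0 [39.9 26.6 11.2]
[ 0.396 -0.268] 68.0 [35.9 27.9 18.4]
[ 0.397 -0.265] 59.0 [28.6 28.1 24.5]
[ 0.399 -0.263] 50.0 [18.6 24.  16.5]
[ 0.4  -0.26] 40.0 [10.6 18.2 10. ]
[ 0.402 -0.258] 31.0 [ 8.3 11.5  5.1]
[ 0.402 -0.257] 27.0 [9.5 7.8 3.2]
[ 0.422 -0.247] 27.0 [ 7.8  7.8 15.6]
[ 0.442 -0.237] 27.0 [ 7.8  7.8 28. ]
[ 0.462 -0.227] 27.0 [ 7.8  7.8 40.5]
[ 0.482 -0.217] 27.0 [ 7.8  7.8 52.9]
[ 0.502 -0.207] 27.0 [ 7.8  7.8 65.3]
[ 0.512 -0.202] 27.0 [ 7.8  8.  71.5]
[ 0.516 -0.192] 35.0 [ 9.5  7.8 73.9]
[ 0.52  -0.182] 44.0 [11.9 14.2 77.7]
[ 0.524 -0.172] 52.0 [15.1 22.6 82.8]
[ 0.528 -0.163] 61.0 [19.2 32.8 88. ]
[ 0.532 -0.153] 69.0 [24.3 44.8 78.9]
```

Request:
servo_tool([
  [0.4, -0.2, -0.02, 0.3, 0.01],
  [0.4, -0.41, -0.05, 0.6, 0.01],
  [0.4, -0.41, -0.05, 0.83, 0.01],
  [0.4, -0.41, -0.05, 0.83, 0.01],
  [0.4, -0.41, -0.05, 0.83, 0.01],
])

```text
clock: 3.9
eef_pos: [0.3947, -0.2698, 0.1797]
eef_rot: [[0.213, 0.977, 0.001], [0.977, -0.213, 0.002], [0.002, 0.0, -1.0]]
ft_force: [0.0, 0.3, -0.3]
opening: 0.037
```

Request:
servo_tool([
  [0.4, 0, 0, 0.3, 0],
  [0.4, 0, 0, 0.6, 0],
  [0.4, 0, 0, 0.8, 0],
  [0.4, 0, 0, 0.9, 0],
  [0.4, 0, 0, 0.99, 0],
  [0.4, 0, 0, 0.99, 0],
])

```text
clock: 4.65
eef_pos: [0.395, -0.2696, 0.0611]
eef_rot: [[0.212, 0.977, 0.001], [0.977, -0.212, 0.002], [0.002, 0.0, -1.0]]
ft_force: [-0.4, 0.1, 0.8]
opening: 0.0366
```

Request:
servo_tool([
  [0.7, 0, 0, 0.02, 0],
  [0.7, 0, 0, 0.02, 0],
  [0.7, 0, 0, 0.02, 0],
  [0.7, 0, 0, 0.02, 0],
], squeeze=15)

```text
clock: 5.15
eef_pos: [0.395, -0.2697, 0.0588]
eef_rot: [[0.212, 0.977, 0.001], [0.977, -0.212, 0.002], [0.002, 0.001, -1.0]]
ft_force: [-0.8, -0.2, -1.0]
opening: 0.0643
```

Request:
servo_tool([
  [0.85, 0, 0, 0, 0],
  [0.85, 0, 0, 0, 0],
  [1, 0, 0, 0, 0],
  [1, 0, 0, 0, 0],
  [1, 0, 0, 0, 0],
  [1, 0, 0, 0, 0],
], squeeze=15)

```text
clock: 5.9
eef_pos: [0.395, -0.2696, 0.0589]
eef_rot: [[0.212, 0.977, 0.001], [0.977, -0.212, 0.002], [0.002, 0.001, -1.0]]
ft_force: [-0.7, 0.3, 0.6]
opening: 0.0916
```

Run:
```python
from h import *
s=state();im=get_image('wrist');t=get_image('top')
print(s['clock'],s['opening'],s['ft_force'])
a=cv2.cvtColor(im,cv2.COLOR_RGB2BGR);t=cv2.cvtColor(t,cv2.COLOR_RGB2BGR);cv2.imwrite('pics/w2.png',a)
o=np.hstack([cv2.resize(a[100:300,140:380],None,fx=1.65,fy=1.65),cv2.resize(t[150:290,230:370],(330,330))]);cv2.imwrite('pics/w2b.png',o);print(o.shape)
```

```text
5.9 0.09163710236665647 [-0.66413337  0.29231826  0.61731233]
(330, 726, 3)
```

View pics/w2b.png

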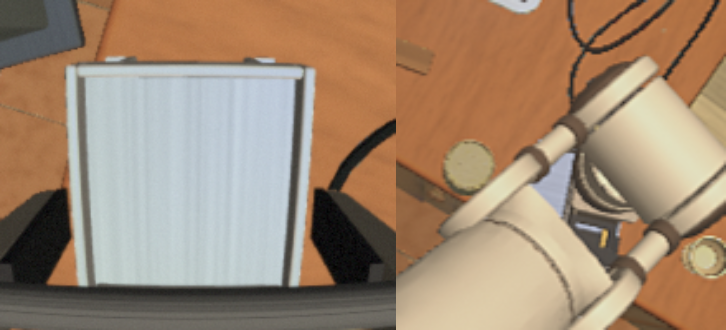

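The picture shows the fingers apparently at or outside the rim, not stopped by it. I need a side view to see where the tips really are.

Run:
```python
from h import *
s=state();im=cv2.cvtColor(get_image('side'),cv2.COLOR_RGB2BGR);a=cv2.imread('pics/w2.png')
for y in (-.064,-.046,.046,.064):
    X=np.array(s['eef_pos'])+np.array(s['eef_rot'])@[0,y,0]; print(y,X.round(3),((proj('side',X)-[230,120])*4).round())
o=np.hstack([cv2.resize(im[120:220,230:330],None,fx=4,fy=4,interpolation=cv2.INTER_CUBIC),cv2.resize(a[150:270,310:410],(333,400),interpolation=cv2.INTER_CUBIC)])
cv2.imwrite('pics/s2.png',o)
```

```text
-0.064 [ 0.332 -0.256  0.059] [323. 197.]
-0.046 [ 0.35  -0.26   0.059] [300. 194.]
0.046 [ 0.44  -0.279  0.059] [184. 178.]
0.064 [ 0.458 -0.283  0.059] [161. 175.]
```

View pics/s2.png

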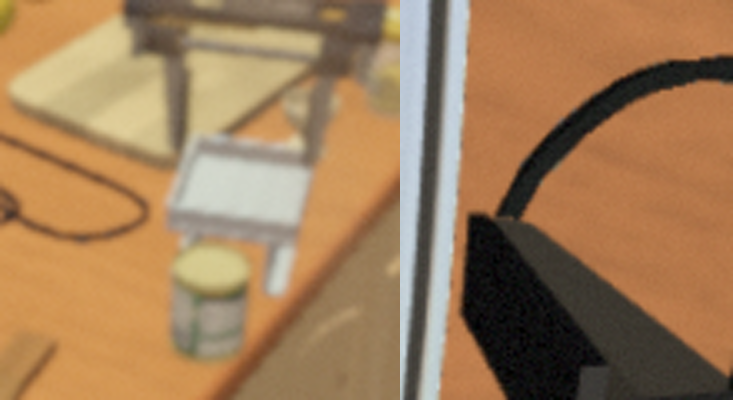

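The tips retract when the fingers open, so they rose over the rim. The caddy did not move. I'll lift, close a bit, go in deeper, then spread again.

Request:
servo_tool([
  [1, 0, 0, -0.2, 0],
  [0.4, 0, 0, -0.2, 0],
  [0.4, 0, 0, -0.2, 0],
  [0.4, 0, 0, -0.2, 0],
  [0.4, 0, 0, -0.2, 0],
  [0.4, 0, 0, -0.1, 0],
  [0.4, 0, 0, 0, 0],
  [0.4, 0, 0, 0.05, 0],
  [0.4, 0, 0, 0.05, 0],
])

```text
clock: 7.18
eef_pos: [0.3946, -0.2691, 0.052]
eef_rot: [[0.212, 0.977, -0.0], [0.977, -0.212, 0.003], [0.003, -0.001, -1.0]]
ft_force: [0.4, 0.3, -0.2]
opening: 0.0367
```

Request:
servo_tool([
  [0.4, 0, 0, 0.02, 0],
  [0.6, 0, 0, 0.04, 0],
  [0.6, 0, 0, 0.05, 0],
  [0.8, 0, 0, 0.05, 0],
  [0.8, 0, 0, 0.05, 0],
  [0.8, 0, 0, 0.05, 0],
], squeeze=12)

```text
clock: 7.92
eef_pos: [0.3947, -0.2692, 0.0461]
eef_rot: [[0.212, 0.977, 0.0], [0.977, -0.212, 0.003], [0.003, -0.001, -1.0]]
ft_force: [0.4, -0.1, 0.2]
opening: 0.0737
```

Request:
servo_tool([
  [0.9, 0, 0, 0, 0],
  [0.9, 0, 0, 0, 0],
  [1, 0, 0, 0, 0],
  [1, 0, 0, 0, 0],
  [1, 0, 0, 0, 0],
], squeeze=12)

```text
clock: 8.55
eef_pos: [0.3947, -0.2692, 0.0461]
eef_rot: [[0.212, 0.977, 0.0], [0.977, -0.212, 0.003], [0.003, -0.001, -1.0]]
ft_force: [0.3, -0.4, -0.0]
opening: 0.0922
```

Run:
```python
from h import *
s=state();im=cv2.cvtColor(get_image('side'),cv2.COLOR_RGB2BGR);a=cv2.cvtColor(get_image('wrist'),cv2.COLOR_RGB2BGR)
cv2.imwrite('pics/w3.png',a)
print(s['opening'],s['ft_force'])
o=np.hstack([cv2.resize(im[120:220,240:330],(360,400),interpolation=cv2.INTER_CUBIC),cv2.resize(a[130:310,150:350],(440,400),interpolation=cv2.INTER_CUBIC)])
cv2.imwrite('pics/s3.png',o)
```

```text
0.09223705326284175 [ 0.32993863 -0.38142486 -0.02868654]
```

View pics/s3.png

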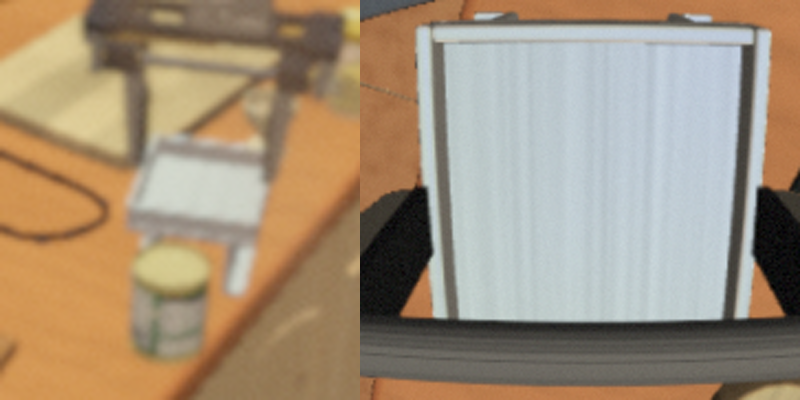

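Request:
servo_tool([
  [0.4, 0, 0, 0, 0],
  [0.4, 0, 0, 0, 0],
  [0.4, 0, 0, 0, 0],
  [0.4, 0, 0, 0, 0],
  [0.4, 0, 0, 0.04, 0],
  [0.4, 0, 0, 0.08, 0],
  [0.4, 0, 0, 0.08, 0],
])

```text
clock: 9.52
eef_pos: [0.3942, -0.2687, 0.0358]
eef_rot: [[0.212, 0.977, -0.001], [0.977, -0.212, 0.004], [0.004, -0.002, -1.0]]
ft_force: [1.4, 0.2, -0.0]
opening: 0.0367
```

Request:
servo_tool([
  [0.4, 0, 0, 0.02, 0],
  [0.4, 0, 0, 0.04, 0],
  [0.4, 0, 0, 0.06, 0],
  [0.4, 0, 0, 0.06, 0],
])

```text
clock: 10.02
eef_pos: [0.3941, -0.2685, 0.0284]
eef_rot: [[0.212, 0.977, -0.001], [0.977, -0.212, 0.004], [0.004, -0.002, -1.0]]
ft_force: [-0.9, 0.2, 1.2]
opening: 0.0367
```

Request:
servo_tool([
  [0.4, 0, 0, 0.02, 0],
  [0.4, 0, 0, 0.035, 0],
  [0.4, 0, 0, 0.035, 0],
])

```text
clock: 10.4
eef_pos: [0.394, -0.2684, 0.024]
eef_rot: [[0.212, 0.977, -0.002], [0.977, -0.212, 0.005], [0.004, -0.002, -1.0]]
ft_force: [-0.2, -0.6, -0.3]
opening: 0.0367
```

Request:
servo_tool([
  [0.6, 0, 0, 0, 0],
  [0.6, 0, 0, 0, 0],
  [0.8, 0, 0, 0, 0],
  [0.8, 0, 0, 0, 0],
  [0.8, 0, 0, 0, 0],
], squeeze=12)

```text
clock: 11.02
eef_pos: [0.3941, -0.2684, 0.024]
eef_rot: [[0.212, 0.977, -0.001], [0.977, -0.212, 0.004], [0.004, -0.002, -1.0]]
ft_force: [1.4, -0.9, -0.3]
opening: 0.0635
```

The fingers stopped on the rims at 63.5 mm, so the tray is held from inside. Now I'll turn the caddy clockwise to 26.5°.

Request:
servo_tool([
  [0.8, 0.01, 0.005, 0, 0.06],
  [0.8, 0.02, 0.01, 0, 0.12],
  [0.8, 0.035, 0.015, 0, 0.18],
  [0.8, 0.05, 0.02, 0, 0.24],
  [0.8, 0.06, 0.025, 0, 0.3],
  [0.8, 0.07, 0.03, 0, 0.36],
  [0.8, 0.085, 0.04, 0, 0.42],
  [0.8, 0.095, 0.045, 0, 0.48],
  [0.8, 0.11, 0.05, 0, 0.53],
  [0.8, 0.11, 0.05, 0, 0.567],
])

```text
clock: 12.28
eef_pos: [0.4027, -0.2567, 0.0239]
eef_rot: [[0.894, 0.448, -0.001], [0.448, -0.894, 0.004], [0.001, -0.005, -1.0]]
ft_force: [0.1, -0.2, -0.6]
opening: 0.0637
```

Run:
```python
from h import *
s=state();a=cv2.cvtColor(get_image('wrist'),cv2.COLOR_RGB2BGR)
R=np.array(s['eef_rot']);print(s['clock'],s['eef_pos'],R[:,0].round(3),R[:,1].round(3),'head',np.degrees(np.arctan2(R[1,0],R[0,0])),s['opening'],s['ft_force'])
for tx,ty in ((.5124,-.2019),): 
    d=np.array([tx,ty,0])-np.array(s['eef_pos']);d[2]=0;print((R.T@d/.12).round(3))
cv2.imwrite('pics/w4.png',cv2.resize(a,(800,600),interpolation=cv2.INTER_CUBIC))
```

```text
12.275 [ 0.40268232 -0.25667692  0.02393977] [0.894 0.448 0.001] [ 0.448 -0.894 -0.005] head 26.603569642986805 0.06370255695456331 [ 0.07132717 -0.16455445 -0.56019912]
[1.022e+00 1.000e-03 1.000e-03]
```

View pics/w4.png

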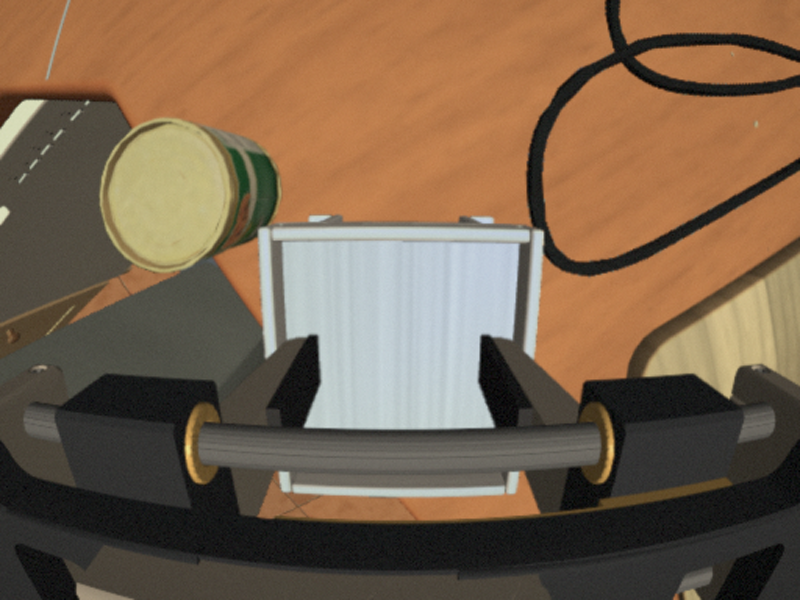

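The caddy is held square. The front rim runs from (262,232) to (540,232). The tin is ahead on the left, its right side at about x=280, and the cable is ahead on the right at (530,200). I'll check the side clearances in tool axes.

Run:
```python
from h import *
s=state();R=np.array(s['eef_rot']);p=np.array(s['eef_pos'])
for k,uv,z in (('FL',(262,232),.07),('FR',(543,232),.07),('BL',(283,492),.07),('cab',(529,180),.012),('cab',(533,215),.012),('cab',(550,255),.012),('tinR',(280,190),.03),('tinRtop',(236,185),.072),('tinL',(101,190),.072),('tinB',(175,270),.072),('tinT',(165,118),.072)):
    X=won(np.array(uv)/1.5625,z,s);print(k,X.round(3),(R.T@(X-p)*1000).round(1))
```

```text
FL [ 0.427 -0.191  0.07 ] [ 50.7 -48.2 -45.8]
FR [ 0.47  -0.278  0.07 ] [ 51.   49.2 -46.3]
BL [ 0.329 -0.238  0.07 ] [-57.5 -49.7 -45.9]
cab [ 0.492 -0.279  0.012] [69.9 60.  11.7]
cab [ 0.478 -0.289  0.012] [53.4 62.4 11.7]
cab [ 0.466 -0.306  0.012] [34.5 72.  11.6]
tinR [ 0.438 -0.182  0.03 ] [ 64.9 -51.6  -5.8]
tinRtop [ 0.438 -0.176  0.072] [ 67.5 -56.6 -47.7]
tinL [ 0.414 -0.123  0.072] [  69.9 -114.5  -47.5]
tinB [ 0.4   -0.166  0.072] [ 38.1 -82.7 -47.6]
tinT [ 0.449 -0.139  0.072] [ 93.8 -84.5 -47.6]
```

Request:
servo_tool([
  [0.8, 0.05, 0.015, 0, 0],
  [0.8, 0.15, 0.03, 0, 0],
  [0.8, 0.26, 0.03, 0, 0],
  [0.8, 0.37, 0.03, 0, 0],
  [0.8, 0.48, 0.03, 0, 0],
  [0.8, 0.59, 0.03, 0, 0],
  [0.8, 0.7, 0.03, 0, 0],
  [0.8, 0.81, 0.03, 0, 0],
  [0.8, 0.92, 0.03, 0, 0],
  [0.8, 1, 0.03, 0, 0],
])

```text
clock: 13.58
eef_pos: [0.5124, -0.2059, 0.024]
eef_rot: [[0.895, 0.447, -0.002], [0.447, -0.895, 0.005], [0.001, -0.005, -1.0]]
ft_force: [-2.5, -1.1, 0.2]
opening: 0.0631
```

Run:
```python
from h import *
s=state();a=cv2.cvtColor(get_image('wrist'),cv2.COLOR_RGB2BGR)
R=np.array(s['eef_rot']);print(s['clock'],s['eef_pos'],R[:,0].round(3),R[:,1].round(3),'head',np.degrees(np.arctan2(R[1,0],R[0,0])),s['opening'],s['ft_force'])
u=np.array([.281,.960])
for nm,t in (('G',np.array([.5465,-.1048])-.042*u),):
    d=np.array([*t,0])-np.array(s['eef_pos']);d[2]=0;print(nm,t,(R.T@d/.12).round(3))
cv2.imwrite('pics/w5.png',cv2.resize(a,(800,600),interpolation=cv2.INTER_CUBIC))
```

```text
13.575 [ 0.51239047 -0.20589152  0.02395982] [0.895 0.447 0.001] [ 0.447 -0.895 -0.005] head 26.525131084954847 0.06307996954598198 [-2.50444419 -1.11482454  0.20380739]
G [ 0.534698 -0.14512 ] [ 0.392 -0.37   0.002]
```

View pics/w5.png

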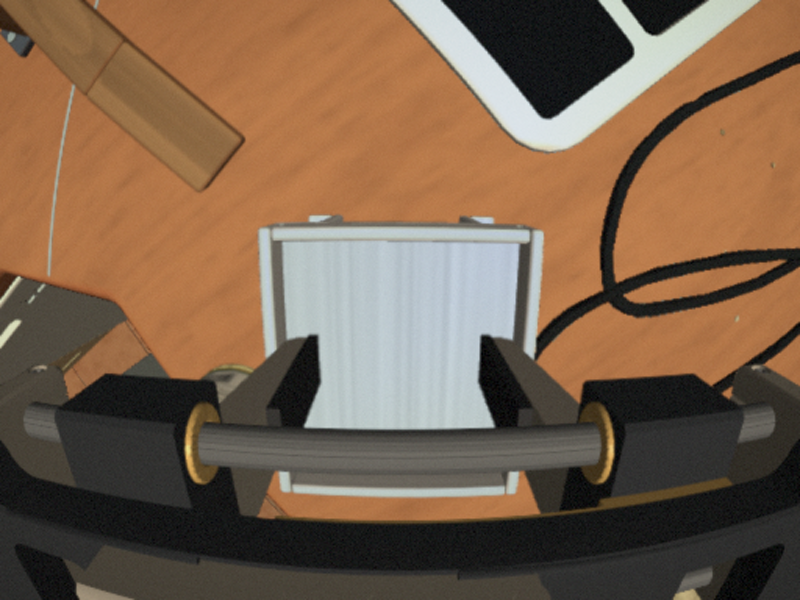

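The caddy is past the tin, which is standing at lower left around (235,372). The bar nose corners are at (205,190) and (243,142), and the ramp-top line runs (87,93)-(125,40).

Run:
```python
from h import *
s=state();R=np.array(s['eef_rot']);p=np.array(s['eef_pos'])
for k,uv,z in (('nose1',(203,186),.04),('nose2',(242,139),.04),('kink1',(87,93),.056),('kink2',(125,40),.056),('hobc',(545,150),.005),('hob2',(395,0),.005)):
    X=won(np.array(uv)/1.5625,z,s);print(k,X.round(4),(R.T@(X-p)*1000).round(1))
```

```text
nose1 [ 0.5372 -0.1003  0.04  ] [ 68.3 -83.5 -15.5]
nose2 [ 0.562  -0.1082  0.04  ] [ 87.  -65.3 -15.5]
kink1 [ 0.5551 -0.0343  0.056 ] [ 113.9 -134.5  -31.2]
kink2 [ 0.582  -0.0426  0.056 ] [ 134.3 -115.1  -31.2]
hobc [ 0.6208 -0.2298  0.005 ] [85.2 70.  18.9]
hob2 [ 0.6545 -0.1317  0.005 ] [159.3  -2.8  19.3]
```

Request:
servo_tool([
  [0.8, 0.04, -0.03, 0, -0.05],
  [0.8, 0.08, -0.07, 0, -0.11],
  [0.8, 0.13, -0.11, 0, -0.17],
  [0.8, 0.17, -0.15, 0, -0.23],
  [0.8, 0.22, -0.19, 0, -0.29],
  [0.8, 0.27, -0.24, 0, -0.35],
  [0.8, 0.32, -0.28, 0, -0.41],
  [0.8, 0.36, -0.32, 0, -0.46],
  [0.8, 0.41, -0.37, 0, -0.525],
  [0.8, 0.41, -0.37, 0, -0.525],
])

```text
clock: 14.88
eef_pos: [0.5377, -0.143, 0.0241]
eef_rot: [[0.28, 0.96, 0.0], [0.96, -0.28, 0.006], [0.006, -0.002, -1.0]]
ft_force: [0.5, 1.7, -1.6]
opening: 0.0634
```

Run:
```python
from h import *
s=state();a=cv2.cvtColor(get_image('wrist'),cv2.COLOR_RGB2BGR)
R=np.array(s['eef_rot']);print(s['clock'],s['eef_pos'],R[:,0].round(3),R[:,1].round(3),'head',np.degrees(np.arctan2(R[1,0],R[0,0])),s['opening'],s['ft_force'])
cv2.imwrite('pics/w6.png',cv2.resize(a[:330],(800,516),interpolation=cv2.INTER_CUBIC))
```

```text
14.875 [ 0.53767592 -0.14296403  0.02407342] [0.28  0.96  0.006] [ 0.96  -0.28  -0.002] head 73.74586095492292 0.06343295606451484 [ 0.51138711  1.68685767 -1.59632906]
```

View pics/w6.png

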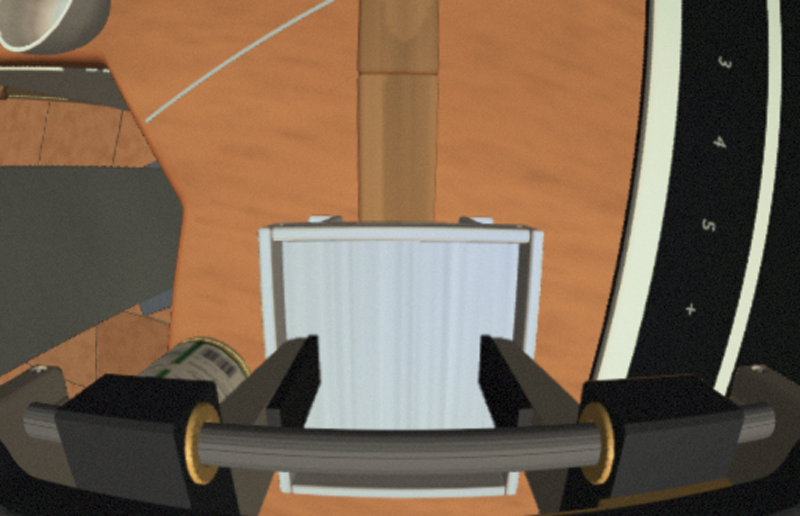

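The bar enters dead centre under the tray: edges at 360 and 435, feet at 325 and 477. Now I'll release, lift and go round behind to push.

Request:
servo_tool([
  [0.5, 0, 0, 0, 0],
  [0.5, 0, 0, -0.05, 0],
  [0.5, 0, 0, -0.25, 0],
  [0.5, 0, 0, -0.42, 0],
  [0.6, -0.22, 0, -0.42, 0],
  [0.6, -0.44, 0, -0.42, 0],
  [0.6, -0.66, 0, -0.42, 0],
  [0.6, -0.66, 0, -0.42, 0],
])

```text
clock: 15.92
eef_pos: [0.5153, -0.2212, 0.0748]
eef_rot: [[0.284, 0.959, 0.001], [0.959, -0.284, 0.005], [0.005, -0.0, -1.0]]
ft_force: [0.1, -0.8, -0.6]
opening: 0.0551
```

Request:
servo_tool([
  [0.6, 0, 0, 0.15, 0],
  [0.6, 0, 0, 0.3, 0],
  [0.6, 0, 0, 0.43, 0],
  [0.6, 0, 0, 0.43, 0],
])

```text
clock: 16.42
eef_pos: [0.5139, -0.2195, 0.0209]
eef_rot: [[0.284, 0.959, -0.002], [0.959, -0.284, 0.008], [0.007, -0.004, -1.0]]
ft_force: [1.0, 0.2, 0.4]
opening: 0.0551
```

Run:
```python
from h import *
s=state();a=cv2.cvtColor(get_image('wrist'),cv2.COLOR_RGB2BGR)
R=np.array(s['eef_rot']);print(s['clock'],s['eef_pos'],'head',np.degrees(np.arctan2(R[1,0],R[0,0])),s['opening'],s['ft_force'])
t=np.array([.548,-.1045,0])-np.array(s['eef_pos']);print('nose in tool',(R.T@t).round(4))
cv2.imwrite('pics/w7.png',cv2.resize(a[:330],(800,516),interpolation=cv2.INTER_CUBIC))
```

```text
16.425 [ 0.51393938 -0.21948048  0.02090232] head 73.52739595145401 0.055140445988875283 [0.99650624 0.20177779 0.43127093]
nose in tool [0.1198 0.0002 0.0217]
```

View pics/w7.png

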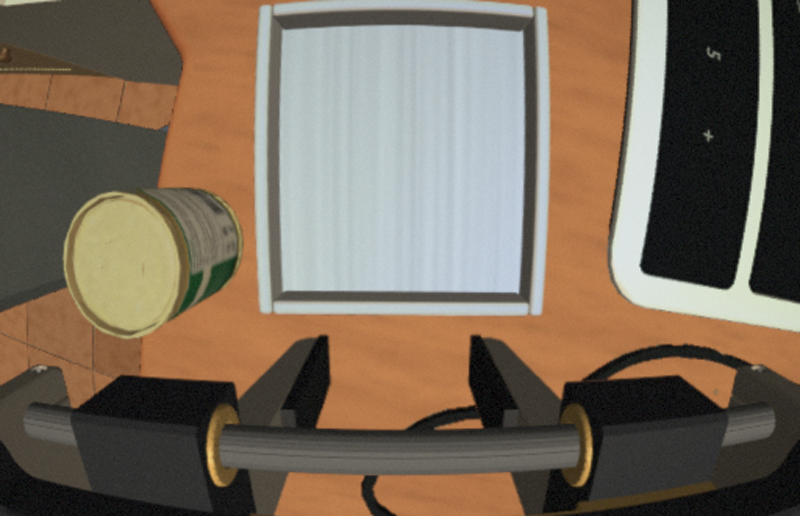

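Request:
servo_tool([
  [0.6, 0.06, 0, 0, 0],
  [0.6, 0.14, 0, 0, 0],
  [0.6, 0.22, 0, 0, 0],
  [0.6, 0.3, 0, 0, 0],
  [0.6, 0.38, 0, 0, 0],
  [0.6, 0.46, 0, 0, 0],
  [0.6, 0.54, 0, 0, 0],
  [0.6, 0.62, 0, 0, 0],
  [0.6, 0.7, 0, 0, 0],
  [0.6, 0.75, 0, 0, 0],
])

```text
clock: 17.73
eef_pos: [0.5403, -0.133, 0.0224]
eef_rot: [[0.283, 0.959, -0.001], [0.959, -0.283, 0.007], [0.006, -0.003, -1.0]]
ft_force: [-0.6, -2.7, -0.0]
opening: 0.0549
```

Run:
```python
from h import *
s=state();a=cv2.cvtColor(get_image('wrist'),cv2.COLOR_RGB2BGR);cv2.imwrite('pics/w8.png',a)
R=np.array(s['eef_rot']);print(s['clock'],s['eef_pos'],'head',np.degrees(np.arctan2(R[1,0],R[0,0])),s['ft_force'])
t=np.array([.548,-.1045,0])-np.array(s['eef_pos']);print('nose in tool',(R.T@t).round(4))
h=cv2.cvtColor(a,cv2.COLOR_BGR2HSV);m=cv2.inRange(h,(95,8,110),(135,90,255));m[:,:130]=0;m[:,380:]=0;m[240:]=0
c=max(cv2.findContours(m,0,2)[0],key=cv2.contourArea);print(cv2.minAreaRect(c),cv2.boundingRect(c))
```

```text
17.725 [ 0.5402801  -0.13297225  0.02241351] head 73.54608242292542 [-0.62979157 -2.66217862 -0.04940872]
nose in tool [ 0.0294 -0.0006  0.0226]
((261.2109680175781, 110.69490051269531), (146.56809997558594, 163.21067810058594), 1.5481575727462769) (190, 30, 147, 165)
```

Request:
servo_tool([
  [0.6, 0.07, 0, -0.01, 0],
  [0.6, 0.14, 0, -0.02, 0],
  [0.6, 0.21, 0, -0.02, 0],
  [0.6, 0.28, 0, -0.03, 0],
  [0.6, 0.35, 0, -0.03, 0],
  [0.6, 0.42, 0, -0.03, 0],
  [0.6, 0.49, 0, -0.03, 0],
  [0.6, 0.55, 0, -0.03, 0],
  [0.6, 0.6, 0, -0.03, 0],
  [0.6, 0.62, 0, -0.03, 0],
])

```text
clock: 19.02
eef_pos: [0.5616, -0.0607, 0.0266]
eef_rot: [[0.283, 0.959, -0.001], [0.959, -0.283, 0.007], [0.007, -0.003, -1.0]]
ft_force: [-2.2, -3.2, 3.6]
opening: 0.0552
```

Request:
servo_tool([
  [0.6, 0.03, 0, 0, 0],
  [0.6, 0.06, 0, 0, 0],
  [0.6, 0.06, 0, 0, 0],
])

```text
clock: 19.4
eef_pos: [0.5636, -0.0532, 0.0264]
eef_rot: [[0.283, 0.959, -0.001], [0.959, -0.283, 0.008], [0.007, -0.003, -1.0]]
ft_force: [0.3, -2.2, 0.9]
opening: 0.0552
```

Request:
servo_tool([
  [0.6, 0.015, 0, 0, 0],
  [0.6, 0.03, 0, 0, 0],
  [0.6, 0.03, 0, 0, 0],
])

```text
clock: 19.77
eef_pos: [0.5636, -0.0528, 0.0264]
eef_rot: [[0.282, 0.959, -0.003], [0.959, -0.282, 0.003], [0.002, -0.004, -1.0]]
ft_force: [-5.3, -13.0, 4.5]
opening: 0.0555
```

Request:
servo_tool([
  [0.6, 0.015, 0, 0, 0],
  [0.6, 0.03, 0, 0, 0],
  [0.6, 0.03, 0, 0, 0],
])

```text
clock: 20.15
eef_pos: [0.5634, -0.053, 0.0265]
eef_rot: [[0.282, 0.959, -0.006], [0.959, -0.282, -0.003], [-0.005, -0.005, -1.0]]
ft_force: [-6.0, -15.9, 3.4]
opening: 0.0547
```

The push force rose to 17 N with no further motion, which means the caddy is against the upright. I'll back off and check.

Request:
servo_tool([
  [0.6, -0.05, 0, 0, 0],
  [0.6, -0.15, 0, 0, 0],
  [0.6, -0.3, 0, -0.1, 0],
  [0.6, -0.45, 0, -0.4, 0],
  [0.6, -0.6, 0, -0.8, 0],
  [0.6, -0.7, 0, -1, 0],
  [0.6, -0.7, 0, -1, 0],
])

```text
clock: 21.02
eef_pos: [0.5419, -0.1351, 0.1499]
eef_rot: [[0.284, 0.959, -0.001], [0.959, -0.284, -0.005], [-0.005, 0.001, -1.0]]
ft_force: [0.4, 0.5, -0.2]
opening: 0.0555
```

Run:
```python
from h import *
s=state();a=cv2.cvtColor(get_image('wrist'),cv2.COLOR_RGB2BGR);b=cv2.cvtColor(get_image('side'),cv2.COLOR_RGB2BGR)
t=cv2.cvtColor(get_image('top'),cv2.COLOR_RGB2BGR);cv2.imwrite('pics/w9.png',a);cv2.imwrite('pics/side9.png',b);cv2.imwrite('pics/top9.png',t)
print(s['clock'],s['eef_pos'],s['ft_force'])
import pickle;pickle.dump({k:np.array(v) for k,v in s.items()},open('s9.pkl','wb'))
r=b[110:250,160:320]
o=np.hstack([cv2.resize(a[0:260,90:390],(461,400),interpolation=cv2.INTER_CUBIC),cv2.resize(b[120:260,180:298],(337,400),interpolation=cv2.INTER_CUBIC)])
cv2.imwrite('pics/f9.png',o)
```

```text
21.025 [ 0.5418966  -0.13507408  0.14986626] [ 0.37740785  0.48883127 -0.24214528]
```

View pics/f9.png

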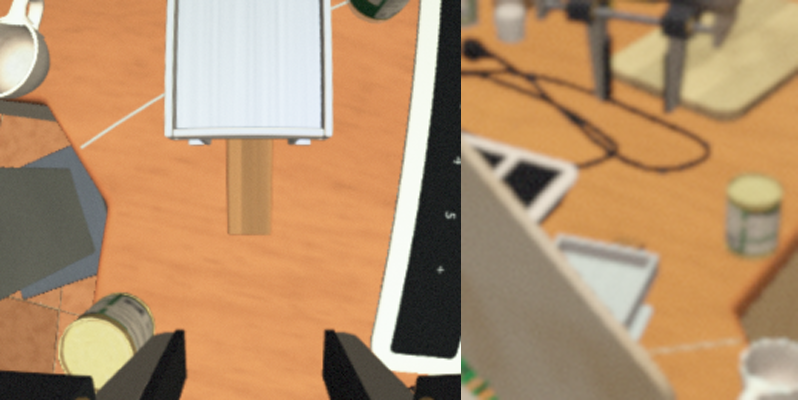

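Run:
```python
from h import *
import pickle
s=pickle.load(open('s9.pkl','rb'))
f=lambda p:(90+p[0]*300/461,p[1]*.65)
n=np.array([.548,-.1045]);u=np.array([.279,.96]);w=np.array([.96,-.279])
for z in (.07,.08,.09):
    A=won(f((165,138)),z,s);B=won(f((333,136)),z,s);e=(B-A)[:2];m=(A+B)[:2]/2-n
    print(z,'width',np.linalg.norm(e).round(4),'mid along/lat',(m@u).round(4),(m@w).round(4),'yaw',np.degrees(np.arctan2(e[1],e[0])).round(1),'want',-16.2)
a=cv2.imread('pics/top0.png');b=cv2.imread('pics/top9.png')
for k,(y0,y1,x0,x1) in {'mug':(205,240,155,190),'candle':(228,250,133,153),'jar':(105,138,178,202),'egg':(245,272,348,376),'tin':(206,236,247,274)}.items():
    A=a[y0:y1,x0:x1];r=cv2.matchTemplate(b[y0-8:y1+8,x0-8:x1+8],A,cv2.TM_CCOEFF_NORMED);_,v,_,l=cv2.minMaxLoc(r);print(k,round(v,3),l[0]-8,l[1]-8)
```

```text
0.07 width 0.1031 mid along/lat 0.0646 -0.0011 yaw -15.8 want -16.2
0.08 width 0.0995 mid along/lat 0.0636 -0.001 yaw -15.8 want -16.2
0.09 width 0.0958 mid along/lat 0.0626 -0.0009 yaw -15.8 want -16.2
mug 0.141 8 8
candle 0.207 1 0
jar 0.999 0 0
egg 0.999 0 0
tin 0.903 0 0
```

Run:
```python
from h import *
a=cv2.imread('pics/side0.png');b=cv2.imread('pics/side9.png')
y0,y1,x0,x1=236,270,274,306
r=cv2.matchTemplate(b[y0-8:y1+8,x0-8:x1+8],a[y0:y1,x0:x1],cv2.TM_CCOEFF_NORMED);print('mug',cv2.minMaxLoc(r)[1],np.array(cv2.minMaxLoc(r)[3])-8)
print(hand_in())
```

```text
mug 0.9987266659736633 [0 0]
the job is handed in; nothing more can be done
None
```

The caddy is hung astride the drying bar, pushed home against the upright, and the job is handed in at about 21 s of the 51 s allowed.

I spread the fingers inside the tray to steer it. I turned it to about 27° to slide it between the tin and the cable, then turned it back in line with the bar. From there I released it and pushed it from behind, up the slope, until it stopped at about 17 N. Then I backed the arm clear.

**Last checks:**
- **Home:** the rear rim measures 64 mm past the nose, against 65 mm expected. It is 1 mm off the bar's centre line and 0.4° off in yaw.
- **Height:** the rim's apparent width puts the rear at about 80 mm, so the rear feet are about 10 mm up. I did not measure the front height or pitch directly; I infer level from the rear height and from it being fully home.
- **Other things:** image comparison shows the jar, egg cup, tin and mug unmoved. The arm hid the candle and the mug in the final top view. The mug was confirmed in the side view. The candle was not checked at the end; I did no work near it.

**What went wrong on the way:** the first two spreads of the fingers missed the rim because the fingertips sat about 30 mm higher than the stated TCP. They passed over the rim without moving the caddy, and going deeper fixed it.

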